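Put the reagents back in their storage-class spill trays

ROBOT

A 6-joint arm with a two-finger parallel gripper is mounted at the origin on the work surface. World frame = base frame: x ahead of the robot, y to its left, z up, the work surface at z = 0. Lengths are in m, angles in rad, forces in N, time in s.
With the tool pointing down it reaches from about 0.3 to 0.75 m from the base axis. Payload 8.5 kg.
Tool frame: the origin (TCP) lies on the centre line of the jaws, within the pads' length; the fingertips stand 14 mm ahead of it and the grasp point (between the pads) lies 5 mm behind it; z points along the fingers, y is the line along which they close (so a half turn about z gives the same grasp; the last joint's range is limited). The gripper opens to 88 mm and grips with 3 to 60 N. Pads are 18 mm wide; open, the fingers measure 123 mm over their backs; the gripper's body (75 mm by 187 mm) begins 45 mm behind the grasp point.
Start: joints at [-1.396, 0.381, 1.297, -0, 1.464, -0.215], TCP at [0.209, -0.509, 0.253] pointing down, gripper open.
Joint ranges: [-3.11, 3.11], [-0.89, 2.33], [0.22, 2.48], [-1.42, 4.56], [0.17, 2.85], [-2.88, 2.88]. Speed limits (rad/s): [2.39, 2.39, 3.14, 3.14, 3.14, 3.14].

INTERFACE

Orientations are given as a unit quaternion [w, x, y, z].
In Python, from rig import telemetry, cams, env gives the robot as it stands.
- The arm moves only by the shell command python3 -m jog 'ROWS'. ROWS is JSON, a list of rows, each an object of numbers: "claw": the gripper command: -1 is shut, 1 is fully open, values between are in proportion; "dx", "dy", "dz": the shift along the tool's x, y, z in cm; "yaw": the turn about the tool's z in rad. A call has 1 to 5 rows; each row shifts and turns the commanded pose from where the row before left it, along the tool's axes as they then stand; what a row does not reach is not made up. A row lasts 1/12 s, in which the tool goes at most 41.7 mm and 7.16 degrees, less where a joint would pass 70% of its speed; a pose out of reach is approached as far as the arm can. A call is refused whole if a number of a shift passes 4.17 or a number of a turn 0.125, either way. A call with a gripper value outside its range is refused whole. The fingers move at their own pace and stop on an object; the grip force is fixed at half the most. Time passes only in rows, so rows that do not move let the fingers close. It gives the time, the measured TCP pose, the force, the opening and the grip force at its end, in the units of the state.
- telemetry.sense(): the state, without advancing time (a new reading comes with each control period).
- cams.get_image(name): name is "side" or "top" or "wrist"; returns the picture (420x560x3 uint8, blue, green, red); there is no depth.
- cams.camera_params(name): a dict with "K" (3x3 intrinsics, pixels), "cam_to_world" (4x4, takes a point from camera to world coordinates). Camera axes: x right, y down, z forward; pixel columns grow to the right and rows downward; lengths in m; the calibration is good to about 2 mm. A picture is of the moment at which its call begins: read the wrist's pose just before it. camera_params takes no time and is no camera call; for the wrist camera it gives the pose at the moment of the call.
- env.job_done(): hands the job in; it is judged then, once.
The state is a dict: "clock": time; "joint_pos": joint angles; "qd": joint speeds; "joint_efforts": joint torques, N m; "ee_pos": TCP position; "orientation": TCP orientation; "contact_force": force on the tool from outside, world axes, zero at the start; "moment": the same for the moment, N m; "finger_gap": finger opening in m; "finger_force": force on a finger pad.
Only numpy, scipy, OpenCV 4.12 (cv2) and the standard library are available. Lean on these libraries where they do the work, as an engineer would, in place of code of your own. Each camera call takes 0.05 s, during which the arm holds its last target. There are 200 camera calls.

TASK

Put the five reagents standing about on the bench back by storage colour: both red-capped amber bottles into the red spill tray, both blue-lidded white jars into the blue tray and the yellow-lidded jar into the yellow tray. Set each one down on the tray's floor without dropping it, and leave all five standing upright. Leave the glass dropper bottle and the Petri dish that stand among them where they are.

Things in the scene. Friction and masses are not known exactly. Their poses are not given: they have to be found in the camera images.
- red_large_mid (a point): larger amber-brown glass bottle with sloping shoulders, red screw cap and red label stripe; body 56 mm across (straight up to 62 mm), 100 mm tall, cap 36 mm across, about 0.24 kg. Round and standing upright on the bench at the start; the point is its centre, half-way up (50 mm above its underside), its z axis points up.
- red_small_mid (a point): smaller amber-brown glass bottle with sloping shoulders, red screw cap and red label stripe; body 46 mm across (straight up to 53 mm), 86 mm tall, cap 32 mm across, about 0.14 kg. Round and standing upright on the bench at the start; the point is its centre, half-way up (43 mm above its underside), its z axis points up.
- blue_large_mid (a point): larger white plastic wide-mouth jar with blue screw lid and blue label stripe; body 58 mm across (straight up to 66 mm), 92 mm tall, lid 50 mm across, about 0.22 kg. Round and standing upright on the bench at the start; the point is its centre, half-way up (46 mm above its underside), its z axis points up.
- blue_small_mid (a point): smaller white plastic wide-mouth jar with blue screw lid and blue label stripe; body 48 mm across (straight up to 61 mm), 86 mm tall, lid 42 mm across, about 0.13 kg. Round and standing upright on the bench at the start; the point is its centre, half-way up (43 mm above its underside), its z axis points up.
- yellow_jar_mid (a point): white plastic wide-mouth jar with yellow screw lid and yellow label stripe; body 54 mm across (straight up to 62 mm), 88 mm tall, lid 46 mm across, about 0.18 kg. Round and standing upright on the bench at the start; the point is its centre, half-way up (44 mm above its underside), its z axis points up.
- tray_red: red plastic spill tray, open on top and fixed to the bench: 140 mm (its x) by 200 mm (its y) outside, 20 mm tall, walls 4 mm, floor 3 mm thick (inside 132 x 192 mm). Origin at the centre of its underside, on the bench top. Takes two of the reagents; the trays' places differ from start to start and they may be turned a little.
- tray_blue: blue plastic spill tray, open on top and fixed to the bench: 140 mm (its x) by 200 mm (its y) outside, 20 mm tall, walls 4 mm, floor 3 mm thick (inside 132 x 192 mm). Origin at the centre of its underside, on the bench top. Takes two of the reagents; the trays' places differ from start to start and they may be turned a little.
- tray_yellow: yellow plastic spill tray, open on top and fixed to the bench: 140 mm (its x) by 200 mm (its y) outside, 20 mm tall, walls 4 mm, floor 3 mm thick (inside 132 x 192 mm). Origin at the centre of its underside, on the bench top. Takes one of the reagents; the trays' places differ from start to start and they may be turned a little.
- dropper_mid (a point): small clear glass dropper bottle with a black collar and black rubber bulb, 38 mm across, 92 mm tall, loose and easily toppled; not to be moved. The point is half-way up (46 mm above its underside), z up.
- petri_mid (a point): Petri dish with a pale clear rim and tan agar inside, 60 mm across, 15 mm tall, loose; not to be moved. The point is half-way up (7.5 mm above its underside), z up.
Mind the look-alikes: they are no part of the job. There is more than one size of the tray_blue; the job needs the larger.

How it is judged:
By the outcome, as a careful person would: the job done as asked, in the order asked, and still so for the second after the job is handed in, with the robot touching nothing.
It also fails if it takes over 122 s, if anything falls off the work surface, if the arm or the gripper's body presses on something with over 40 N, if the wrist force passes 120 N, or if a joint passes its speed limit or range.

## Working session

There is one attempt and no reset: what is moved stays moved. The work goes in short steps, Python scripts to look and compute and a shell command to move; the robot and the scene stay as the last step left them, time stands still between calls to the robot, and variables do not carry over. Pictures are saved under pics/ and viewed, at most 14 in all, crops included, and the job is handed in when it is done.

```bash
mkdir -p pics; ls; python3 - <<'E'
from rig import telemetry,cams
import cv2
s=telemetry.sense();print(s)
for n in("top","side"):
    cv2.imwrite(f"pics/{n}0.png",cams.get_image(n));p=cams.camera_params(n);print(n,p)
E
```

```text
pics
{'clock': 0.0, 'joint_pos': array([-1.39630805e+00,  3.81166928e-01,  1.29827400e+00, -2.87831396e-05,
        1.46358088e+00, -2.15309080e-01]), 'qd': array([ 5.83626720e-04, -1.04394362e-05, -1.88479564e-03,  6.52778504e-04,
        1.19093352e-03, -7.48789928e-04]), 'joint_efforts': array([-1.32872101e-03, -4.37933385e+01, -2.24556130e+01,  7.12927245e-02,
        3.52254405e-02, -1.40789903e-04]), 'ee_pos': array([ 0.2089397 , -0.50847735,  0.2521489 ]), 'orientation': array([-7.14722551e-04,  9.81066746e-01,  1.93668604e-01,  2.78991043e-07]), 'contact_force': array([ 1.07001878,  0.08049776, -1.09426627]), 'moment': array([ 0.01182122, -0.03985375,  0.02845266]), 'finger_force': 0.0, 'finger_gap': 0.08824692196069005}
top {'K': array([[450.40647548,   0.        , 272.4919619 ],
       [  0.        , 450.40647548, 217.19283848],
       [  0.        ,   0.        ,   1.        ]]), 'cam_to_world': array([[ 2.89233547e-02, -9.93142227e-01,  1.13278223e-01,
         3.42105161e-01],
       [-9.99554908e-01, -2.95649392e-02, -3.98760156e-03,
        -2.99046684e-04],
       [ 7.30931927e-03, -1.13112469e-01, -9.93555305e-01,
         1.04701645e+00],
       [ 0.00000000e+00,  0.00000000e+00,  0.00000000e+00,
         1.00000000e+00]])}
side {'K': array([[467.43029317,   0.        , 274.88990719],
       [  0.        , 467.43029317, 214.54739535],
       [  0.        ,   0.        ,   1.        ]]), 'cam_to_world': array([[-0.95698819, -0.20054959,  0.20965081,  0.18387082],
       [-0.28955532,  0.61487712, -0.73354198,  0.94889688],
       [ 0.01820206, -0.76269653, -0.64650034,  0.89360332],
       [ 0.        ,  0.        ,  0.        ,  1.        ]])}
```

View pics/top0.png

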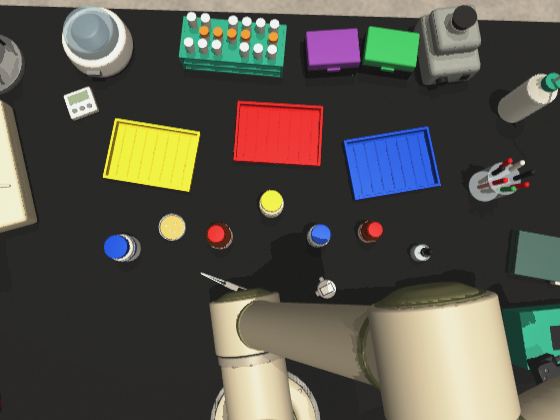

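View pics/side0.png

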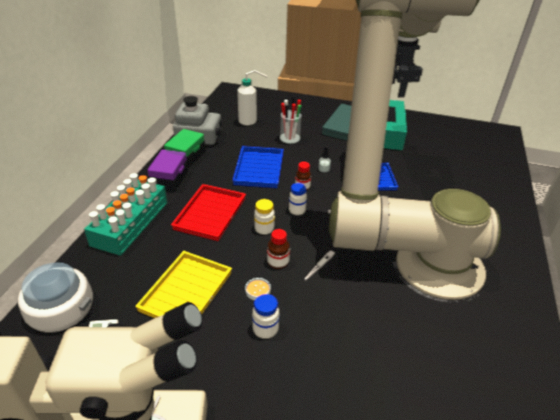

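The top view shows the yellow tray at (152,155), red at (279,133) and blue at (392,163); another blue tray is hidden beside the arm and seen only in the side view at (380,177). Caps in the top view: blue (117,246), red (216,234), yellow (271,201), blue (320,233), red (374,230). The dropper is at (421,253) and the Petri dish at (172,227). Next I measure positions and sizes.

```bash
cat > h.py <<'E'
import cv2,numpy as np
from rig import cams,telemetry
def ray(p,uv,z):
    uv=np.atleast_2d(np.array(uv,float)); K=np.array(p["K"]);T=np.array(p["cam_to_world"])
    d=(np.c_[uv,np.ones(len(uv))]@np.linalg.inv(K).T)@T[:3,:3].T
    return T[:3,3]+d*((z-T[2,3])/d[:,2])[:,None]
R={"red":[((0,130,60),(8,255,255)),((172,130,60),(180,255,255))],"blue":[((100,130,50),(125,255,255))],"yellow":[((22,130,90),(35,255,255))]}
def blobs(im,c,amin=60):
    h=cv2.cvtColor(im,cv2.COLOR_BGR2HSV)
    m=sum(cv2.inRange(h,np.array(a),np.array(b)) for a,b in R[c])
    return [k for k in cv2.findContours(m,cv2.RETR_EXTERNAL,cv2.CHAIN_APPROX_NONE)[0] if cv2.contourArea(k)>amin]
E
python3 - <<'E'
from h import *
for n in("top","side"):
  im=cv2.imread(f"pics/{n}0.png");p=cams.camera_params(n)
  for c in R:
    for k in blobs(im,c):
        a=cv2.contourArea(k);k=k[:,0,:]
        if a>1500:
            w=ray(p,k,.02)[:,:2].astype(np.float32);r=cv2.minAreaRect(w)
            print(n,c,"TRAY",np.round(r[0],3),np.round(r[1],3),round(r[2],1),np.round(cv2.boxPoints(r),3).tolist())
        else:
            w=ray(p,k,.09)[:,:2].astype(np.float32);r=cv2.minAreaRect(w)
            print(n,c,a,k.mean(0).round(0),np.round(r[0],3),np.round(r[1],3),)
p=cams.camera_params("top")
print("petri",ray(p,[172,226.5],.013),"dropper",ray(p,[426,253],.09),ray(p,[415,253],.02))
E
```

```text
top red 266.5 [216. 233.] [0.413 0.115] [0.041 0.038]
top red 209.0 [374. 229.] [ 0.431 -0.222] [0.037 0.034]
top red TRAY [ 0.659 -0.012] [0.204 0.149] 88.1 [[0.5809999704360962, -0.1120000034570694], [0.7300000190734863, -0.11699999868869781], [0.7360000014305115, 0.08799999952316284], [0.5879999995231628, 0.09300000220537186]]
top blue 446.5 [116. 246.] [0.379 0.325] [0.049 0.051]
top blue 281.5 [320. 233.] [ 0.419 -0.107] [0.041 0.041]
top blue TRAY [ 0.596 -0.277] [0.146 0.206] 11.4 [[0.5040000081062317, -0.19099999964237213], [0.5450000166893005, -0.3930000066757202], [0.6880000233650208, -0.36399999260902405], [0.6470000147819519, -0.16200000047683716]]
top yellow 169.5 [170. 225.] [0.427 0.216] [0.034 0.047]
top yellow 343.5 [271. 200.] [0.488 0.   ] [0.048 0.043]
top yellow TRAY [0.599 0.281] [0.206 0.146] 82.4 [[0.5120000243186951, 0.1889999955892563], [0.6579999923706055, 0.16899999976158142], [0.6850000023841858, 0.37299999594688416], [0.5400000214576721, 0.3930000066757202]]
side red 227.0 [279. 237.] [0.411 0.116] [0.043 0.063]
side red TRAY [ 0.655 -0.004] [0.227 0.158
[... 402 characters left out ...]
6 0.152]
side blue TRAY [ 0.592 -0.266] [0.152 0.236] 11.4 [[0.49399998784065247, -0.16599999368190765], [0.5400000214576721, -0.3970000147819519], [0.6899999976158142, -0.367000013589859], [0.6430000066757202, -0.13600000739097595]]
side yellow 125.5 [258. 288.] [0.409 0.293] [0.04  0.035]
side yellow TRAY [0.595 0.286] [0.216 0.155] 82.3 [[0.5040000081062317, 0.1889999955892563], [0.6579999923706055, 0.16899999976158142], [0.6859999895095825, 0.382999986410141], [0.5329999923706055, 0.40400001406669617]]
side yellow 212.0 [264. 205.] [0.484 0.009] [0.049 0.065]
petri [[0.43156524 0.2261075  0.013     ]] dropper [[ 0.38438514 -0.33237209  0.09      ]] [[ 0.38674428 -0.3315325   0.02      ]]
```

Sizes agree with the description (lids 50/41/45 mm, caps about 38/35 mm, large trays 0.2 x 0.14 m). Next I turn the tool so that its y lies along world x; its x then lies along world y.

```bash
python3 -m jog '[{"yaw":-0.118,"claw":1},{"yaw":-0.118,"claw":1},{"yaw":-0.118,"claw":1},{"yaw":-0.118,"claw":1},{"yaw":-0.118,"claw":1}]'; python3 -m jog '[{"yaw":-0.118,"claw":1},{"yaw":-0.118,"claw":1},{"yaw":-0.118,"claw":1},{"yaw":-0.118,"claw":1},{"yaw":-0.118,"claw":1}]'
python3 -m jog '[{"dx":3,"dy":2.3,"claw":1},{"dx":3,"dy":2.3,"claw":1},{"dx":3,"dy":2.3,"claw":1},{"dx":3,"dy":2.3,"claw":1},{"dx":3,"dy":2.3,"claw":1}]'
python3 -m jog '[{"dx":3,"dy":2.3,"claw":1},{"dx":3,"dy":2.3,"claw":1},{"dx":3,"dy":2.3,"claw":1},{"dx":3,"dy":2.3,"claw":1},{"claw":1}]'
```

```text
$[0]: bad value
$[0]: bad value
$[0]: bad value
$[0]: bad value
```

```bash
python3 -m jog '[{"dx":0,"dy":0,"dz":0,"yaw":-0.118,"claw":1},{"dx":0,"dy":0,"dz":0,"yaw":-0.118,"claw":1}]'; python3 -m jog '[{"dx":0.0,"dy":0.0,"dz":0.0,"yaw":-0.118,"claw":1.0}]'
```

```text
clock: 0.27
ee_pos: [0.209, -0.5086, 0.2524]
orientation: [-0.0, 0.951, 0.31, 0.0]
contact_force: [0.2, -0.8, -1.0]
finger_gap: 0.0879
finger_force: 0.0
clock: 0.35
ee_pos: [0.209, -0.5086, 0.2524]
orientation: [-0.0, 0.931, 0.366, 0.0]
contact_force: [-1.0, 0.6, -0.3]
finger_gap: 0.088
finger_force: 0.0
```

```bash
python3 -m jog '[{"dx":0,"dy":0,"dz":0,"yaw":-0.118,"claw":1},{"dx":0,"dy":0,"dz":0,"yaw":-0.118,"claw":1},{"dx":0,"dy":0,"dz":0,"yaw":-0.118,"claw":1},{"dx":0,"dy":0,"dz":0,"yaw":-0.118,"claw":1},{"dx":0,"dy":0,"dz":0,"yaw":-0.118,"claw":1}]'
python3 -m jog '[{"dx":0,"dy":0,"dz":0,"yaw":-0.118,"claw":1},{"dx":0,"dy":0,"dz":0,"yaw":-0.118,"claw":1},{"dx":0,"dy":0,"dz":0,"yaw":0,"claw":1}]'
python3 -m jog '[{"dx":3,"dy":2.3,"dz":0,"yaw":0,"claw":1},{"dx":3,"dy":2.3,"dz":0,"yaw":0,"claw":1},{"dx":3,"dy":2.3,"dz":0,"yaw":0,"claw":1},{"dx":3,"dy":2.3,"dz":0,"yaw":0,"claw":1},{"dx":3,"dy":2.3,"dz":0,"yaw":0,"claw":1}]'
python3 -m jog '[{"dx":3,"dy":2.3,"dz":0,"yaw":0,"claw":1},{"dx":3,"dy":2.3,"dz":0,"yaw":0,"claw":1},{"dx":3,"dy":2.3,"dz":0,"yaw":0,"claw":1},{"dx":3,"dy":2.3,"dz":0,"yaw":0,"claw":1},{"dx":0,"dy":0,"dz":0,"yaw":0,"claw":1}]'
python3 - <<'E'
from h import *
p=cams.camera_params("wrist");im=cams.get_image("wrist");cv2.imwrite("pics/w1.png",im);print(p)
p2=cams.camera_params("top");im2=cams.get_image("top");cv2.imwrite("pics/top1.png",im2)
for n,i,q in(("w",im,p),("t",im2,p2)):
  for c in R:
    for k in blobs(i,c):
      a=cv2.contourArea(k)
      if a<9000: r=cv2.minAreaRect(ray(q,k[:,0],.086)[:,:2].astype(np.float32));print(n,c,a,k[:,0].mean(0).round(),np.round(r[0],3),np.round(r[1],3))
E
```

```text
clock: 0.77
ee_pos: [0.209, -0.5086, 0.2524]
orientation: [-0.0, 0.784, 0.621, 0.0]
contact_force: [-0.3, -0.3, -0.4]
finger_gap: 0.0881
finger_force: 0.0
clock: 1.02
ee_pos: [0.209, -0.5086, 0.2524]
orientation: [-0.0, 0.706, 0.708, 0.0]
contact_force: [0.1, -0.2, -0.1]
finger_gap: 0.0879
finger_force: 0.0
clock: 1.43
ee_pos: [0.3248, -0.3573, 0.2526]
orientation: [-0.0, 0.709, 0.705, 0.0]
contact_force: [1.0, 0.1, -0.4]
finger_gap: 0.088
finger_force: 0.0
clock: 1.85
ee_pos: [0.4187, -0.2343, 0.2528]
orientation: [-0.0, 0.707, 0.707, 0.001]
contact_force: [0.0, 0.3, -0.2]
finger_gap: 0.0882
finger_force: 0.0
{'K': array([[290.37285853,   0.        , 279.35618238],
       [  0.        , 290.37285853, 209.37505331],
       [  0.        ,   0.        ,   1.        ]]), 'cam_to_world': array([[ 9.99999166e-01, -9.30866762e-04,  8.95790532e-04,
         4.19417494e-01],
       [-6.49458579e-04, -9.61646650e-01, -2.74290537e-01,
        -1.63597868e-01],
       [ 1.11676191e-03,  2.74289726e-01, -9.61646452e-01,
         3.85309180e-01],
       [ 0.00000000e+00,  0.00000000e+00,  0.00000000e+00,
         1.00000000e+00]])}
w red 807.0 [291. 185.] [ 0.433 -0.222] [0.035 0.035]
w blue 4043.0 [120. 247.] [ 0.249 -0.3  ] [0.083 0.086]
w blue 1701.0 [279.  64.] [ 0.42  -0.108] [0.043 0.042]
t red 269.0 [216. 234.] [0.413 0.116] [0.041 0.038]
t red 90.5 [371. 227.] [ 0.438 -0.214] [0.02  0.037]
t red 5220.5 [278. 133.] [ 0.638 -0.011] [0.191 0.139]
t blue 942.0 [434. 341.] [ 0.205 -0.34 ] [0.055 0.111]
t blue 447.5 [116. 246.] [0.38  0.327] [0.051 0.051]
t blue 277.0 [321. 233.] [ 0.42  -0.108] [0.041 0.041]
t blue 4206.0 [387. 160.] [ 0.58 -0.26] [0.136 0.193]
t yellow 107.0 [167. 225.] [0.428 0.221] [0.026 0.047]
t yellow 343.5 [271. 200.] [0.489 0.   ] [0.048 0.043]
t yellow 5281.5 [152. 155.] [0.582 0.263] [0.192 0.137]
```

View pics/w1.png

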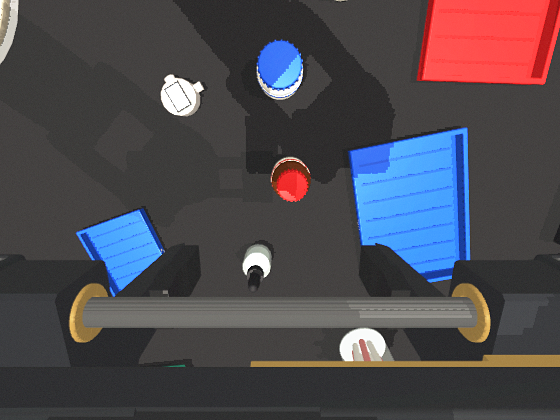

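The wrist view shows the red cap at (291,185), the small blue lid at (279,64), the dropper at (256,265), the real blue tray at (410,210) and the small decoy tray at (120,247). Its measurements agree with the top view: small red (0.432,-0.222). I centre over it and go down.

```bash
python3 -m jog '[{"dx":1.2,"dy":1.35,"dz":3,"yaw":0,"claw":1},{"dx":0,"dy":0,"dz":3,"yaw":0,"claw":1},{"dx":0,"dy":0,"dz":3,"yaw":0,"claw":1},{"dx":0,"dy":0,"dz":3,"yaw":0,"claw":1},{"dx":0,"dy":0,"dz":0,"yaw":0,"claw":1}]'
python3 -m jog '[{"dx":0,"dy":0,"dz":3,"yaw":0,"claw":1},{"dx":0,"dy":0,"dz":3,"yaw":0,"claw":1},{"dx":0,"dy":0,"dz":2,"yaw":0,"claw":1},{"dx":0,"dy":0,"dz":1,"yaw":0,"claw":1},{"dx":0,"dy":0,"dz":0,"yaw":0,"claw":1}]'
```

```text
clock: 2.37
ee_pos: [0.4273, -0.2267, 0.1284]
orientation: [-0.005, 0.709, 0.705, -0.0]
contact_force: [-0.7, 0.4, -1.1]
finger_gap: 0.0881
finger_force: 0.0
clock: 2.78
ee_pos: [0.4291, -0.2278, 0.0421]
orientation: [-0.001, 0.708, 0.706, -0.0]
contact_force: [-0.6, -0.2, 1.2]
finger_gap: 0.0881
finger_force: 0.0
```

```bash
python3 -m jog '[{"dx":0.5,"dy":0.3,"dz":0,"yaw":0,"claw":1},{"dx":0,"dy":0,"dz":0,"yaw":0,"claw":1},{"dx":0,"dy":0,"dz":0,"yaw":0,"claw":-1},{"dx":0,"dy":0,"dz":0,"yaw":0,"claw":-1},{"dx":0,"dy":0,"dz":0,"yaw":0,"claw":-1}]'
python3 -m jog '[{"dx":0,"dy":0,"dz":0,"yaw":0,"claw":-1},{"dx":0,"dy":0,"dz":0,"yaw":0,"claw":-1},{"dx":0,"dy":0,"dz":0,"yaw":0,"claw":-1},{"dx":0,"dy":0,"dz":0,"yaw":0,"claw":-1},{"dx":0,"dy":0,"dz":0,"yaw":0,"claw":-1}]'
```

```text
clock: 3.2
ee_pos: [0.433, -0.2222, 0.0435]
orientation: [0.001, 0.707, 0.707, 0.0]
contact_force: [0.9, -0.6, 0.1]
finger_gap: 0.0703
finger_force: 0.0
clock: 3.62
ee_pos: [0.4327, -0.222, 0.0428]
orientation: [-0.0, 0.707, 0.707, -0.0]
contact_force: [-0.9, -0.1, 1.2]
finger_gap: 0.0454
finger_force: 30.0
```

```bash
python3 -m jog '[{"dx":0,"dy":0,"dz":-2,"yaw":0,"claw":-1},{"dx":0,"dy":0,"dz":-3,"yaw":0,"claw":-1},{"dx":0,"dy":0,"dz":-3,"yaw":0,"claw":-1},{"dx":0,"dy":0,"dz":-3,"yaw":0,"claw":-1},{"dx":0,"dy":0,"dz":-3,"yaw":0,"claw":-1}]'
python3 -m jog '[{"dx":1.8,"dy":2.5,"dz":0,"yaw":0,"claw":-1},{"dx":1.8,"dy":2.5,"dz":0,"yaw":0,"claw":-1},{"dx":1.8,"dy":2.5,"dz":0,"yaw":0,"claw":-1},{"dx":1.8,"dy":2.5,"dz":0,"yaw":0,"claw":-1},{"dx":1.8,"dy":2.5,"dz":0,"yaw":0,"claw":-1}]'
python3 -m jog '[{"dx":1.8,"dy":2.5,"dz":0,"yaw":0,"claw":-1},{"dx":1.8,"dy":2.5,"dz":0,"yaw":0,"claw":-1},{"dx":1.8,"dy":2.5,"dz":0,"yaw":0,"claw":-1},{"dx":1.8,"dy":2.5,"dz":0,"yaw":0,"claw":-1},{"dx":0,"dy":0,"dz":0,"yaw":0,"claw":-1}]'
python3 -m jog '[{"dx":0,"dy":0,"dz":0,"yaw":0,"claw":-1}]'
```

```text
clock: 4.03
ee_pos: [0.4324, -0.2216, 0.184]
orientation: [-0.0, 0.707, 0.707, -0.0]
contact_force: [0.9, -0.7, -0.9]
finger_gap: 0.0452
finger_force: 30.0
clock: 4.45
ee_pos: [0.5587, -0.1309, 0.1824]
orientation: [-0.0, 0.707, 0.707, -0.0]
contact_force: [-0.4, -0.6, -1.3]
finger_gap: 0.045
finger_force: 30.0
clock: 4.87
ee_pos: [0.6606, -0.0568, 0.1815]
orientation: [-0.0, 0.706, 0.708, 0.001]
contact_force: [0.4, -0.1, -1.7]
finger_gap: 0.0454
finger_force: 30.0
clock: 4.95
ee_pos: [0.6583, -0.0591, 0.1816]
orientation: [-0.001, 0.707, 0.707, -0.0]
contact_force: [-0.4, -0.9, -2.7]
finger_gap: 0.0452
finger_force: 30.0
```

```bash
python3 -m jog '[{"dx":0.2,"dy":0.2,"dz":3,"yaw":0,"claw":-1},{"dx":0,"dy":0,"dz":3,"yaw":0,"claw":-1},{"dx":0,"dy":0,"dz":3,"yaw":0,"claw":-1},{"dx":0,"dy":0,"dz":2.5,"yaw":0,"claw":-1},{"dx":0,"dy":0,"dz":1,"yaw":0,"claw":-1}]'
python3 -m jog '[{"dx":0,"dy":0,"dz":0.5,"yaw":0,"claw":-1},{"dx":0,"dy":0,"dz":0,"yaw":0,"claw":-1},{"dx":0,"dy":0,"dz":0,"yaw":0,"claw":-1}]'
```

```text
clock: 5.37
ee_pos: [0.6575, -0.0587, 0.0541]
orientation: [-0.003, 0.708, 0.706, -0.002]
contact_force: [-1.0, 0.4, -1.4]
finger_gap: 0.0456
finger_force: 30.0
clock: 5.62
ee_pos: [0.6605, -0.0587, 0.0543]
orientation: [0.001, 0.708, 0.707, 0.001]
contact_force: [-0.0, -0.7, -1.1]
finger_gap: 0.045
finger_force: 30.0
```

```bash
python3 -m jog '[{"dx":0,"dy":0,"dz":0.2,"yaw":0,"claw":-1},{"dx":0,"dy":0,"dz":0,"yaw":0,"claw":-1}]'
```

```text
clock: 5.78
ee_pos: [0.6603, -0.0584, 0.0519]
orientation: [0.001, 0.707, 0.707, 0.0]
contact_force: [-0.3, 0.4, -1.4]
finger_gap: 0.045
finger_force: 30.0
```

```bash
python3 -m jog '[{"dx":0,"dy":0,"dz":0.2,"yaw":0,"claw":-1},{"dx":0,"dy":0,"dz":0.2,"yaw":0,"claw":-1},{"dx":0,"dy":0,"dz":0,"yaw":0,"claw":-1}]'; python3 -m jog '[{"dx":0,"dy":0,"dz":0.1,"yaw":0,"claw":-1},{"dx":0,"dy":0,"dz":0,"yaw":0,"claw":-1}]'; python3 -m jog '[{"dx":0,"dy":0,"dz":0.1,"yaw":0,"claw":-1},{"dx":0,"dy":0,"dz":0,"yaw":0,"claw":-1}]'
```

```text
clock: 6.03
ee_pos: [0.6598, -0.0581, 0.0465]
orientation: [-0.0, 0.707, 0.707, -0.0]
contact_force: [0.5, 0.1, -2.0]
finger_gap: 0.0452
finger_force: 30.0
clock: 6.2
ee_pos: [0.66, -0.0582, 0.0459]
orientation: [0.0, 0.707, 0.707, 0.0]
contact_force: [-0.6, 0.4, -0.8]
finger_gap: 0.0455
finger_force: 30.0
clock: 6.37
ee_pos: [0.66, -0.0581, 0.0458]
orientation: [0.0, 0.707, 0.707, 0.0]
contact_force: [-2.3, 1.2, 6.5]
finger_gap: 0.045
finger_force: 30.0
```

Contact at the expected height (0.0458), with about 7 N. I release, rise and go to the large red bottle.

```bash
python3 -m jog '[{"dx":0,"dy":0,"dz":0,"yaw":0,"claw":1},{"dx":0,"dy":0,"dz":0,"yaw":0,"claw":1},{"dx":0,"dy":0,"dz":0,"yaw":0,"claw":1},{"dx":0,"dy":0,"dz":0,"yaw":0,"claw":1},{"dx":0,"dy":0,"dz":0,"yaw":0,"claw":1}]'
python3 -m jog '[{"dx":0,"dy":0,"dz":-2,"yaw":0,"claw":1},{"dx":0,"dy":0,"dz":-3,"yaw":0,"claw":1},{"dx":0,"dy":0,"dz":-3,"yaw":0,"claw":1},{"dx":0,"dy":0,"dz":-4,"yaw":0,"claw":1},{"dx":0,"dy":0,"dz":-4,"yaw":0,"claw":1}]'
python3 -m jog '[{"dx":1.8,"dy":-2.5,"dz":0,"yaw":0,"claw":1},{"dx":1.8,"dy":-2.5,"dz":0,"yaw":0,"claw":1},{"dx":1.8,"dy":-2.5,"dz":0,"yaw":0,"claw":1},{"dx":1.8,"dy":-2.5,"dz":0,"yaw":0,"claw":1},{"dx":1.8,"dy":-2.5,"dz":0,"yaw":0,"claw":1}]'
python3 -m jog '[{"dx":1.8,"dy":-2.5,"dz":0,"yaw":0,"claw":1},{"dx":1.8,"dy":-2.5,"dz":0,"yaw":0,"claw":1},{"dx":1.8,"dy":-2.5,"dz":0,"yaw":0,"claw":1},{"dx":1.8,"dy":-2.5,"dz":0,"yaw":0,"claw":1},{"dx":0,"dy":0,"dz":0,"yaw":0,"claw":1}]'
python3 - <<'E'
from h import *
p=cams.camera_params("wrist");im=cams.get_image("wrist");im2=cams.get_image("top");q=cams.camera_params("top")
cv2.imwrite("pics/w2.png",im);cv2.imwrite("pics/top2.png",im2)
for n,i,q in(("w",im,p),("t",im2,q)):
  for c in R:
    for k in blobs(i,c):
      a=cv2.contourArea(k)
      if a<9000: r=cv2.minAreaRect(ray(q,k[:,0],.09)[:,:2].astype(np.float32));print(n,c,a,k[:,0].mean(0).round(),np.round(r[0],3),np.round(r[1],3))
E
```

```text
clock: 6.78
ee_pos: [0.6599, -0.0582, 0.0446]
orientation: [-0.0, 0.707, 0.707, -0.0]
contact_force: [-0.2, 0.6, 0.3]
finger_gap: 0.0766
finger_force: 0.0
clock: 7.2
ee_pos: [0.6595, -0.0581, 0.206]
orientation: [-0.001, 0.707, 0.707, -0.0]
contact_force: [0.3, 0.3, 0.2]
finger_gap: 0.0883
finger_force: 0.0
clock: 7.62
ee_pos: [0.5337, 0.0327, 0.2047]
orientation: [0.0, 0.708, 0.707, 0.0]
contact_force: [0.1, 0.6, 0.2]
finger_gap: 0.0881
finger_force: 0.0
clock: 8.03
ee_pos: [0.4312, 0.1063, 0.2049]
orientation: [-0.001, 0.707, 0.708, -0.0]
contact_force: [0.8, -0.1, -0.1]
finger_gap: 0.0882
finger_force: 0.0
w red 373.0 [402. 343.] [ 0.556 -0.036] [0.019 0.039]
w red 8090.0 [471. 238.] [0.608 0.065] [0.093 0.118]
w red 1499.5 [258. 199.] [0.413 0.115] [0.042 0.038]
w blue 132.0 [269. 351.] [ 0.421 -0.047] [0.04  0.019]
w yellow 391.5 [334. 291.] [0.486 0.027] [0.041 0.015]
w yellow 112.0 [324. 271.] [0.474 0.044] [0.044 0.018]
w yellow 401.5 [278.  57.] [0.432 0.23 ] [0.012 0.035]
t red 5222.5 [278. 133.] [ 0.637 -0.011] [0.19  0.139]
t blue 2666.0 [423. 332.] [ 0.22  -0.324] [0.092 0.128]
t blue 448.5 [116. 246.] [0.38  0.325] [0.051 0.051]
t blue 285.0 [321. 233.] [ 0.419 -0.107] [0.041 0.041]
t blue 5271.5 [391. 163.] [ 0.579 -0.258] [0.136 0.192]
t yellow 343.5 [271. 200.] [0.488 0.   ] [0.048 0.043]
t yellow 4141.5 [148. 149.] [0.581 0.262] [0.191 0.137]
```

View pics/top2.png

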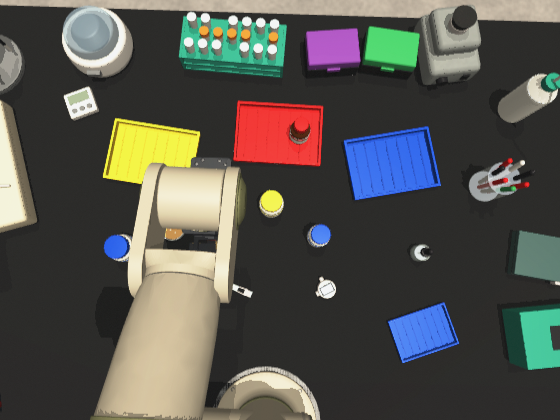

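The top view shows the small red bottle upright in the red tray at (300,130), with everything else undisturbed. The large red bottle is at (0.413,0.114).

```bash
python3 -m jog '[{"dx":0.8,"dy":-1.9,"dz":0,"yaw":0,"claw":1},{"dx":0,"dy":0,"dz":2,"yaw":0,"claw":1},{"dx":0,"dy":0,"dz":2,"yaw":0,"claw":1},{"dx":0,"dy":0,"dz":1,"yaw":0,"claw":1},{"dx":0,"dy":0,"dz":0,"yaw":0,"claw":1}]'; python3 -m jog '[{"dx":0,"dy":0,"dz":0,"yaw":0,"claw":1}]'
```

```text
clock: 8.55
ee_pos: [0.4163, 0.1114, 0.153]
orientation: [-0.001, 0.708, 0.706, -0.001]
contact_force: [0.1, 0.3, -0.6]
finger_gap: 0.0878
finger_force: 0.0
clock: 8.63
ee_pos: [0.417, 0.1115, 0.1547]
orientation: [-0.0, 0.708, 0.706, -0.0]
contact_force: [0.5, 0.0, 0.5]
finger_gap: 0.0884
finger_force: 0.0
```

```bash
python3 -m jog '[{"dx":0.3,"dy":-0.4,"dz":2.5,"yaw":0,"claw":1},{"dx":0,"dy":0,"dz":2.5,"yaw":0,"claw":1},{"dx":0,"dy":0,"dz":2.5,"yaw":0,"claw":1},{"dx":0,"dy":0,"dz":2.5,"yaw":0,"claw":1},{"dx":0,"dy":0,"dz":0,"yaw":0,"claw":1}]';  python3 -m jog '[{"dx":0,"dy":0,"dz":0,"yaw":0,"claw":-1},{"dx":0,"dy":0,"dz":0,"yaw":0,"claw":-1},{"dx":0,"dy":0,"dz":0,"yaw":0,"claw":-1},{"dx":0,"dy":0,"dz":0,"yaw":0,"claw":-1},{"dx":0,"dy":0,"dz":0,"yaw":0,"claw":-1}]';python3 -m jog '[{"dx":0,"dy":0,"dz":0,"yaw":0,"claw":-1},{"dx":0,"dy":0,"dz":0,"yaw":0,"claw":-1}]'
```

```text
clock: 9.05
ee_pos: [0.4116, 0.1147, 0.0525]
orientation: [-0.002, 0.708, 0.707, -0.002]
contact_force: [0.4, 1.4, 0.1]
finger_gap: 0.0884
finger_force: 0.0
clock: 9.47
ee_pos: [0.4126, 0.1151, 0.0557]
orientation: [0.001, 0.707, 0.707, 0.001]
contact_force: [0.4, 0.4, -0.1]
finger_gap: 0.0569
finger_force: 0.0
clock: 9.63
ee_pos: [0.4125, 0.1151, 0.0556]
orientation: [0.001, 0.707, 0.707, 0.001]
contact_force: [-1.2, -0.1, 7.3]
finger_gap: 0.0555
finger_force: 30.0
```

```bash
python3 -m jog '[{"dx":0,"dy":0,"dz":-2,"yaw":0,"claw":-1},{"dx":0,"dy":0,"dz":-3,"yaw":0,"claw":-1},{"dx":0,"dy":0,"dz":-3,"yaw":0,"claw":-1},{"dx":0,"dy":0,"dz":-3,"yaw":0,"claw":-1},{"dx":0,"dy":0,"dz":-3,"yaw":0,"claw":-1}]'
python3 -m jog '[{"dx":-0.8,"dy":2.5,"dz":0,"yaw":0,"claw":-1},{"dx":-0.8,"dy":2.5,"dz":0,"yaw":0,"claw":-1},{"dx":-0.8,"dy":2.5,"dz":0,"yaw":0,"claw":-1},{"dx":-0.8,"dy":2.5,"dz":0,"yaw":0,"claw":-1},{"dx":-0.8,"dy":2.5,"dz":0,"yaw":0,"claw":-1}]'
python3 -m jog '[{"dx":-0.8,"dy":2.5,"dz":0,"yaw":0,"claw":-1},{"dx":-0.8,"dy":2.5,"dz":0,"yaw":0,"claw":-1},{"dx":-0.8,"dy":2.5,"dz":0,"yaw":0,"claw":-1},{"dx":-0.8,"dy":2.5,"dz":0,"yaw":0,"claw":-1},{"dx":-0.8,"dy":2.5,"dz":0,"yaw":0,"claw":-1}]'
python3 -m jog '[{"dx":0,"dy":0,"dz":0,"yaw":0,"claw":-1},{"dx":0,"dy":0,"dz":0,"yaw":0,"claw":-1}]'
```

```text
clock: 10.05
ee_pos: [0.4115, 0.1151, 0.1964]
orientation: [-0.0, 0.707, 0.707, -0.0]
contact_force: [1.0, 0.5, -2.5]
finger_gap: 0.0552
finger_force: 30.0
clock: 10.47
ee_pos: [0.5379, 0.0746, 0.1948]
orientation: [-0.0, 0.707, 0.707, -0.0]
contact_force: [-0.6, 0.4, -2.3]
finger_gap: 0.0553
finger_force: 30.0
clock: 10.88
ee_pos: [0.6628, 0.0345, 0.1945]
orientation: [-0.0, 0.707, 0.707, -0.0]
contact_force: [-0.3, -0.2, -1.4]
finger_gap: 0.0551
finger_force: 30.0
clock: 11.05
ee_pos: [0.6622, 0.0345, 0.1937]
orientation: [-0.001, 0.708, 0.707, -0.001]
contact_force: [-0.4, 0.0, -1.4]
finger_gap: 0.0554
finger_force: 30.0
```

```bash
python3 -m jog '[{"dx":0,"dy":0,"dz":2.5,"yaw":0,"claw":-1},{"dx":0,"dy":0,"dz":2.5,"yaw":0,"claw":-1},{"dx":0,"dy":0,"dz":2.5,"yaw":0,"claw":-1},{"dx":0,"dy":0,"dz":2.5,"yaw":0,"claw":-1},{"dx":0,"dy":0,"dz":1.5,"yaw":0,"claw":-1}]'
python3 -m jog '[{"dx":0,"dy":0,"dz":1,"yaw":0,"claw":-1},{"dx":0,"dy":0,"dz":0.4,"yaw":0,"claw":-1},{"dx":0,"dy":0,"dz":0,"yaw":0,"claw":-1},{"dx":0,"dy":0,"dz":0,"yaw":0,"claw":-1}]'
```

```text
clock: 11.47
ee_pos: [0.6599, 0.0355, 0.0774]
orientation: [-0.002, 0.707, 0.707, -0.001]
contact_force: [-0.8, 0.4, -2.5]
finger_gap: 0.0554
finger_force: 30.0
clock: 11.8
ee_pos: [0.6623, 0.0349, 0.0669]
orientation: [0.001, 0.707, 0.707, 0.0]
contact_force: [0.2, 0.8, -1.7]
finger_gap: 0.0554
finger_force: 30.0
```

```bash
python3 -m jog '[{"dx":0,"dy":0,"dz":0.35,"yaw":0,"claw":-1},{"dx":0,"dy":0,"dz":0.35,"yaw":0,"claw":-1},{"dx":0,"dy":0,"dz":0,"yaw":0,"claw":-1}]'; python3 -m jog '[{"dx":0,"dy":0,"dz":0.1,"yaw":0,"claw":-1},{"dx":0,"dy":0,"dz":0,"yaw":0,"claw":-1}]'; python3 -m jog '[{"dx":0,"dy":0,"dz":0.1,"yaw":0,"claw":-1},{"dx":0,"dy":0,"dz":0,"yaw":0,"claw":-1}]'
```

```text
clock: 12.05
ee_pos: [0.6621, 0.0348, 0.0588]
orientation: [0.0, 0.707, 0.707, 0.0]
contact_force: [0.3, 0.8, -1.8]
finger_gap: 0.0553
finger_force: 30.0
clock: 12.22
ee_pos: [0.6621, 0.0348, 0.0587]
orientation: [0.0, 0.707, 0.707, 0.0]
contact_force: [-2.2, -0.1, 4.4]
finger_gap: 0.0549
finger_force: 30.0
clock: 12.38
ee_pos: [0.6621, 0.0348, 0.0586]
orientation: [0.001, 0.707, 0.707, 0.0]
contact_force: [-5.0, 1.7, 10.3]
finger_gap: 0.0554
finger_force: 30.0
```

Contact at the expected height. I release and go to the small blue jar.

```bash
python3 -m jog '[{"dx":0,"dy":0,"dz":-0.1,"yaw":0,"claw":1},{"dx":0,"dy":0,"dz":0,"yaw":0,"claw":1},{"dx":0,"dy":0,"dz":0,"yaw":0,"claw":1},{"dx":0,"dy":0,"dz":0,"yaw":0,"claw":1},{"dx":0,"dy":0,"dz":0,"yaw":0,"claw":1}]'
python3 -m jog '[{"dx":0,"dy":0,"dz":-2,"yaw":0,"claw":1},{"dx":0,"dy":0,"dz":-3,"yaw":0,"claw":1},{"dx":0,"dy":0,"dz":-3,"yaw":0,"claw":1},{"dx":0,"dy":0,"dz":-3,"yaw":0,"claw":1},{"dx":0,"dy":0,"dz":-4,"yaw":0,"claw":1}]'
python3 -m jog '[{"dx":-1.4,"dy":-2.4,"dz":0,"yaw":0,"claw":1},{"dx":-1.4,"dy":-2.4,"dz":0,"yaw":0,"claw":1},{"dx":-1.4,"dy":-2.4,"dz":0,"yaw":0,"claw":1},{"dx":-1.4,"dy":-2.4,"dz":0,"yaw":0,"claw":1},{"dx":-1.4,"dy":-2.4,"dz":0,"yaw":0,"claw":1}]'
python3 -m jog '[{"dx":-1.4,"dy":-2.4,"dz":0,"yaw":0,"claw":1},{"dx":-1.4,"dy":-2.4,"dz":0,"yaw":0,"claw":1},{"dx":-1.4,"dy":-2.4,"dz":0,"yaw":0,"claw":1},{"dx":-1.4,"dy":-2.4,"dz":0,"yaw":0,"claw":1},{"dx":-1.4,"dy":-2.4,"dz":0,"yaw":0,"claw":1}]'
python3 -m jog '[{"dx":0,"dy":0,"dz":0,"yaw":0,"claw":1},{"dx":0,"dy":0,"dz":0,"yaw":0,"claw":1}]'
python3 - <<'E'
from h import *
p=cams.camera_params("wrist");im=cams.get_image("wrist")
for c in R:
    for k in blobs(im,c):
      a=cv2.contourArea(k)
      if a<3000: r=cv2.minAreaRect(ray(p,k[:,0],.085)[:,:2].astype(np.float32));print(c,a,k[:,0].mean(0).round(),np.round(r[0],3),np.round(r[1],3))
cv2.imwrite("pics/s2.png",cams.get_image("side"))
E
```

```text
clock: 12.8
ee_pos: [0.662, 0.0348, 0.0575]
orientation: [-0.0, 0.707, 0.707, -0.0]
contact_force: [-0.1, -0.1, -0.0]
finger_gap: 0.0864
finger_force: 0.0
clock: 13.22
ee_pos: [0.6612, 0.0349, 0.2073]
orientation: [-0.002, 0.707, 0.707, -0.001]
contact_force: [1.0, -0.4, -0.2]
finger_gap: 0.0884
finger_force: 0.0
clock: 13.63
ee_pos: [0.5407, -0.0355, 0.2077]
orientation: [0.0, 0.707, 0.707, -0.0]
contact_force: [0.9, 0.3, 0.2]
finger_gap: 0.0881
finger_force: 0.0
clock: 14.05
ee_pos: [0.4207, -0.1053, 0.2078]
orientation: [0.0, 0.707, 0.707, 0.0]
contact_force: [-0.0, -0.6, -0.2]
finger_gap: 0.0881
finger_force: 0.0
clock: 14.22
ee_pos: [0.4215, -0.1054, 0.2081]
orientation: [0.0, 0.708, 0.706, 0.0]
contact_force: [1.1, -0.2, 0.4]
finger_gap: 0.0881
finger_force: 0.0
blue 566.0 [154. 355.] [ 0.286 -0.264] [0.04  0.038]
blue 1634.5 [386. 345.] [ 0.538 -0.256] [0.042 0.07 ]
blue 459.0 [357. 276.] [ 0.5   -0.176] [0.017 0.049]
blue 2354.0 [437. 259.] [ 0.577 -0.153] [0.055 0.081]
blue 1639.0 [276. 207.] [ 0.419 -0.106] [0.043 0.044]
yellow 2861.5 [359.  81.] [0.488 0.001] [0.047 0.049]
```

View pics/s2.png

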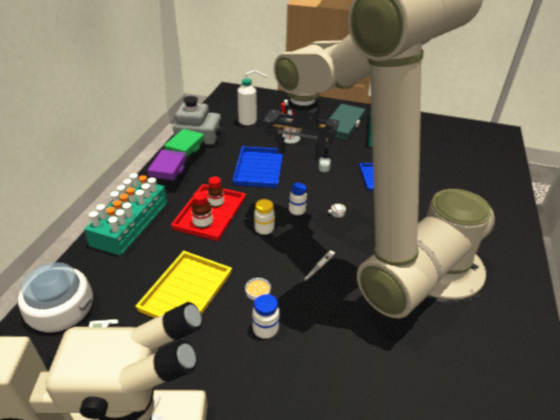

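The side view shows both red bottles upright in the red tray, at (202,212) and (215,190). The small blue jar is at (0.419,-0.107); I go down on it.

```bash
python3 -m jog '[{"dx":-0.15,"dy":-0.25,"dz":2.5,"yaw":0,"claw":1},{"dx":0,"dy":0,"dz":2.5,"yaw":0,"claw":1},{"dx":0,"dy":0,"dz":2.5,"yaw":0,"claw":1},{"dx":0,"dy":0,"dz":0,"yaw":0,"claw":1},{"dx":0,"dy":0,"dz":0,"yaw":0,"claw":1}]'
python3 -m jog '[{"dx":0,"dy":0,"dz":2.5,"yaw":0,"claw":1},{"dx":0,"dy":0,"dz":2.5,"yaw":0,"claw":1},{"dx":0,"dy":0,"dz":2.5,"yaw":0,"claw":1},{"dx":0,"dy":0,"dz":1.2,"yaw":0,"claw":1},{"dx":0,"dy":0,"dz":0,"yaw":0,"claw":1}]'
python3 -m jog '[{"dx":0,"dy":0,"dz":0,"yaw":0,"claw":1}]'
```

```text
clock: 14.73
ee_pos: [0.4198, -0.106, 0.1324]
orientation: [-0.001, 0.707, 0.707, -0.0]
contact_force: [-0.2, 0.5, 0.2]
finger_gap: 0.0882
finger_force: 0.0
clock: 15.15
ee_pos: [0.4198, -0.1063, 0.0451]
orientation: [-0.001, 0.707, 0.707, -0.0]
contact_force: [-0.0, -0.3, -0.6]
finger_gap: 0.0883
finger_force: 0.0
clock: 15.23
ee_pos: [0.4204, -0.1067, 0.0467]
orientation: [0.001, 0.707, 0.707, 0.0]
contact_force: [-0.1, 1.1, 0.0]
finger_gap: 0.0879
finger_force: 0.0
```

```bash
python3 -m jog '[{"dx":0,"dy":0,"dz":0,"yaw":0,"claw":-1},{"dx":0,"dy":0,"dz":0,"yaw":0,"claw":-1},{"dx":0,"dy":0,"dz":0,"yaw":0,"claw":-1},{"dx":0,"dy":0,"dz":0,"yaw":0,"claw":-1},{"dx":0,"dy":0,"dz":0,"yaw":0,"claw":-1}]'
python3 -m jog '[{"dx":0,"dy":0,"dz":0,"yaw":0,"claw":-1},{"dx":0,"dy":0,"dz":0,"yaw":0,"claw":-1},{"dx":0,"dy":0,"dz":0,"yaw":0,"claw":-1},{"dx":0,"dy":0,"dz":0,"yaw":0,"claw":-1}]'
python3 -m jog '[{"dx":0,"dy":0,"dz":-2,"yaw":0,"claw":-1},{"dx":0,"dy":0,"dz":-3,"yaw":0,"claw":-1},{"dx":0,"dy":0,"dz":-3,"yaw":0,"claw":-1},{"dx":0,"dy":0,"dz":-3,"yaw":0,"claw":-1},{"dx":0,"dy":0,"dz":-3,"yaw":0,"claw":-1}]'
```

```text
clock: 15.65
ee_pos: [0.4196, -0.1065, 0.0462]
orientation: [0.0, 0.707, 0.707, 0.0]
contact_force: [-0.1, -0.2, -0.4]
finger_gap: 0.0573
finger_force: 0.0
clock: 15.98
ee_pos: [0.4195, -0.1065, 0.0459]
orientation: [0.0, 0.707, 0.707, 0.0]
contact_force: [-1.2, 0.6, 3.7]
finger_gap: 0.0475
finger_force: 30.0
clock: 16.4
ee_pos: [0.419, -0.1062, 0.187]
orientation: [-0.0, 0.707, 0.707, -0.0]
contact_force: [0.5, -0.4, -1.7]
finger_gap: 0.0477
finger_force: 30.0
```

```bash
python3 -m jog '[{"dx":-2.4,"dy":2.1,"dz":0,"yaw":0,"claw":-1},{"dx":-2.4,"dy":2.1,"dz":0,"yaw":0,"claw":-1},{"dx":-2.4,"dy":2.1,"dz":0,"yaw":0,"claw":-1},{"dx":-2.4,"dy":2.1,"dz":0,"yaw":0,"claw":-1},{"dx":-2.4,"dy":2.1,"dz":0,"yaw":0,"claw":-1}]'
python3 -m jog '[{"dx":-2.4,"dy":2.1,"dz":0,"yaw":0,"claw":-1},{"dx":-2.4,"dy":2.1,"dz":0,"yaw":0,"claw":-1},{"dx":-2.4,"dy":2,"dz":0,"yaw":0,"claw":-1},{"dx":-2.4,"dy":2,"dz":0,"yaw":0,"claw":-1},{"dx":0,"dy":0,"dz":0,"yaw":0,"claw":-1}]'
python3 -m jog '[{"dx":0,"dy":0,"dz":0,"yaw":0,"claw":-1},{"dx":0,"dy":0,"dz":0,"yaw":0,"claw":-1}]'
```

```text
clock: 16.82
ee_pos: [0.525, -0.2276, 0.1853]
orientation: [-0.0, 0.707, 0.707, -0.0]
contact_force: [-0.8, 0.2, -1.1]
finger_gap: 0.0476
finger_force: 30.0
clock: 17.23
ee_pos: [0.6078, -0.3263, 0.1836]
orientation: [-0.0, 0.708, 0.706, -0.0]
contact_force: [-0.2, -0.9, -1.7]
finger_gap: 0.0471
finger_force: 30.0
clock: 17.4
ee_pos: [0.6058, -0.322, 0.185]
orientation: [-0.001, 0.707, 0.707, -0.0]
contact_force: [0.1, 0.1, -0.5]
finger_gap: 0.0472
finger_force: 30.0
```

```bash
python3 -m jog '[{"dx":0,"dy":0,"dz":2.5,"yaw":0,"claw":-1},{"dx":0,"dy":0,"dz":2.5,"yaw":0,"claw":-1},{"dx":0,"dy":0,"dz":2.5,"yaw":0,"claw":-1},{"dx":0,"dy":0,"dz":2.5,"yaw":0,"claw":-1},{"dx":0,"dy":0,"dz":1.5,"yaw":0,"claw":-1}]'
python3 -m jog '[{"dx":0,"dy":0,"dz":1,"yaw":0,"claw":-1},{"dx":0,"dy":0,"dz":0.3,"yaw":0,"claw":-1},{"dx":0,"dy":0,"dz":0,"yaw":0,"claw":-1},{"dx":0,"dy":0,"dz":0,"yaw":0,"claw":-1}]'
```

```text
clock: 17.82
ee_pos: [0.6049, -0.3209, 0.0686]
orientation: [-0.002, 0.707, 0.707, -0.0]
contact_force: [-0.3, 0.3, -0.7]
finger_gap: 0.0471
finger_force: 30.0
clock: 18.15
ee_pos: [0.6065, -0.3226, 0.0591]
orientation: [0.001, 0.707, 0.707, 0.0]
contact_force: [-0.5, 0.0, -0.6]
finger_gap: 0.0473
finger_force: 30.0
```

```bash
python3 -m jog '[{"dx":0,"dy":0,"dz":0.35,"yaw":0,"claw":-1},{"dx":0,"dy":0,"dz":0.35,"yaw":0,"claw":-1},{"dx":0,"dy":0,"dz":0.15,"yaw":0,"claw":-1},{"dx":0,"dy":0,"dz":0,"yaw":0,"claw":-1}]'; python3 -m jog '[{"dx":0,"dy":0,"dz":0.1,"yaw":0,"claw":-1},{"dx":0,"dy":0,"dz":0,"yaw":0,"claw":-1}]'; python3 -m jog '[{"dx":0,"dy":0,"dz":0.1,"yaw":0,"claw":-1},{"dx":0,"dy":0,"dz":0,"yaw":0,"claw":-1}]'
```

```text
clock: 18.48
ee_pos: [0.6061, -0.3226, 0.0491]
orientation: [-0.0, 0.707, 0.707, -0.0]
contact_force: [0.2, -0.3, -1.5]
finger_gap: 0.0471
finger_force: 30.0
clock: 18.65
ee_pos: [0.6062, -0.3227, 0.049]
orientation: [0.0, 0.707, 0.707, -0.0]
contact_force: [-1.1, 1.1, 4.8]
finger_gap: 0.0473
finger_force: 30.0
clock: 18.82
ee_pos: [0.6062, -0.3227, 0.0489]
orientation: [0.001, 0.707, 0.707, -0.0]
contact_force: [-3.3, 3.1, 10.7]
finger_gap: 0.0475
finger_force: 30.0
```

```bash
python3 -m jog '[{"dx":0,"dy":0,"dz":-0.1,"yaw":0,"claw":1},{"dx":0,"dy":0,"dz":0,"yaw":0,"claw":1},{"dx":0,"dy":0,"dz":0,"yaw":0,"claw":1},{"dx":0,"dy":0,"dz":0,"yaw":0,"claw":1},{"dx":0,"dy":0,"dz":0,"yaw":0,"claw":1}]'
python3 -m jog '[{"dx":0,"dy":0,"dz":-2,"yaw":0,"claw":1},{"dx":0,"dy":0,"dz":-3,"yaw":0,"claw":1},{"dx":0,"dy":0,"dz":-3,"yaw":0,"claw":1},{"dx":0,"dy":0,"dz":-4,"yaw":0,"claw":1},{"dx":0,"dy":0,"dz":-4,"yaw":0,"claw":1}]'
python3 -m jog '[{"dx":3.6,"dy":-1.2,"dz":0,"yaw":0,"claw":1},{"dx":3.6,"dy":-1.2,"dz":0,"yaw":0,"claw":1},{"dx":3.6,"dy":-1.2,"dz":0,"yaw":0,"claw":1},{"dx":3.6,"dy":-1.2,"dz":0,"yaw":0,"claw":1},{"dx":3.6,"dy":-1.2,"dz":0,"yaw":0,"claw":1}]'
python3 -m jog '[{"dx":3.6,"dy":-1.2,"dz":0,"yaw":0,"claw":1},{"dx":3.6,"dy":-1.2,"dz":0,"yaw":0,"claw":1},{"dx":3.6,"dy":-1.2,"dz":0,"yaw":0,"claw":1},{"dx":3.6,"dy":-1.2,"dz":0,"yaw":0,"claw":1},{"dx":3.6,"dy":-1.2,"dz":0,"yaw":0,"claw":1}]'
python3 -m jog '[{"dx":3.6,"dy":-1.2,"dz":0,"yaw":0,"claw":1},{"dx":3.6,"dy":-1.2,"dz":0,"yaw":0,"claw":1},{"dx":3.6,"dy":-1.2,"dz":0,"yaw":0,"claw":1},{"dx":3.6,"dy":-1.2,"dz":0,"yaw":0,"claw":1},{"dx":0,"dy":0,"dz":0,"yaw":0,"claw":1}]'
python3 - <<'E'
from h import *
p=cams.camera_params("wrist");im=cams.get_image("wrist")
for c in("blue","yellow"):
    for k in blobs(im,c):
      a=cv2.contourArea(k)
      if a<9000: r=cv2.minAreaRect(ray(p,k[:,0],.09)[:,:2].astype(np.float32));print(c,a,k[:,0].mean(0).round(),np.round(r[0],3),np.round(r[1],3))
cv2.imwrite("pics/top3.png",cams.get_image("top"))
E
```

```text
clock: 19.23
ee_pos: [0.6062, -0.3226, 0.048]
orientation: [-0.0, 0.707, 0.707, -0.0]
contact_force: [0.3, 0.3, -0.3]
finger_gap: 0.0788
finger_force: 0.0
clock: 19.65
ee_pos: [0.6058, -0.3223, 0.2093]
orientation: [-0.001, 0.707, 0.707, -0.0]
contact_force: [0.4, 0.1, 0.5]
finger_gap: 0.0882
finger_force: 0.0
clock: 20.07
ee_pos: [0.5454, -0.141, 0.2082]
orientation: [-0.0, 0.708, 0.707, 0.0]
contact_force: [0.3, 1.0, 0.2]
finger_gap: 0.0887
finger_force: 0.0
clock: 20.48
ee_pos: [0.4856, 0.039, 0.2083]
orientation: [0.0, 0.708, 0.707, 0.0]
contact_force: [1.0, 0.3, -0.1]
finger_gap: 0.0881
finger_force: 0.0
clock: 20.9
ee_pos: [0.4363, 0.1862, 0.2084]
orientation: [-0.001, 0.706, 0.709, 0.0]
contact_force: [0.1, -0.8, -0.6]
finger_gap: 0.088
finger_force: 0.0
blue 3753.0 [206.  32.] [0.38  0.324] [0.052 0.047]
yellow 466.5 [325. 355.] [0.486 0.029] [0.042 0.02 ]
```

View pics/top3.png

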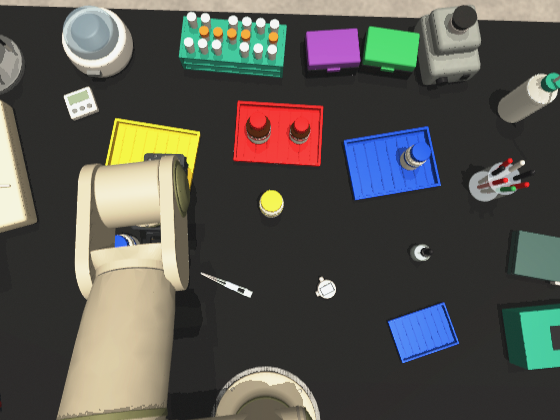

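The top view shows the small blue jar upright in the large blue tray at (415,153) and both red bottles fine; the large blue jar is at (0.380,0.324).

```bash
python3 -m jog '[{"dx":2.8,"dy":-1.15,"dz":0,"yaw":0,"claw":1},{"dx":2.8,"dy":-1.15,"dz":0,"yaw":0,"claw":1},{"dx":2.8,"dy":-1.15,"dz":0,"yaw":0,"claw":1},{"dx":2.8,"dy":-1.15,"dz":0,"yaw":0,"claw":1},{"dx":2.8,"dy":-1.15,"dz":0,"yaw":0,"claw":1}]'
python3 -m jog '[{"dx":0,"dy":0,"dz":2,"yaw":0,"claw":1},{"dx":0,"dy":0,"dz":2,"yaw":0,"claw":1},{"dx":0,"dy":0,"dz":0,"yaw":0,"claw":1},{"dx":0,"dy":0,"dz":0,"yaw":0,"claw":1}]'
python3 - <<'E'
from h import *
p=cams.camera_params("wrist");im=cams.get_image("wrist")
for k in blobs(im,"blue"):
      a=cv2.contourArea(k)
      if a<9000: r=cv2.minAreaRect(ray(p,k[:,0],.091)[:,:2].astype(np.float32));print(a,k[:,0].mean(0).round(),np.round(r[0],3),np.round(r[1],3))
E
```

```text
clock: 21.42
ee_pos: [0.3818, 0.3216, 0.2082]
orientation: [0.0, 0.708, 0.706, 0.0]
contact_force: [1.7, 0.6, -0.4]
finger_gap: 0.0879
finger_force: 0.0
clock: 21.75
ee_pos: [0.382, 0.3206, 0.168]
orientation: [-0.0, 0.708, 0.706, -0.001]
contact_force: [0.4, 0.7, 1.0]
finger_gap: 0.0884
finger_force: 0.0
3378.0 [275. 212.] [0.38  0.329] [0.052 0.051]
```

```bash
python3 -m jog '[{"dx":0.5,"dy":-0.2,"dz":2.5,"yaw":0,"claw":1},{"dx":0,"dy":0,"dz":2.5,"yaw":0,"claw":1},{"dx":0,"dy":0,"dz":2.5,"yaw":0,"claw":1},{"dx":0,"dy":0,"dz":2.5,"yaw":0,"claw":1},{"dx":0,"dy":0,"dz":1.7,"yaw":0,"claw":1}]'
python3 -m jog '[{"dx":0,"dy":0,"dz":0,"yaw":0,"claw":1},{"dx":0,"dy":0,"dz":0,"yaw":0,"claw":1}]'
```

```text
clock: 22.22
ee_pos: [0.3802, 0.3261, 0.0507]
orientation: [0.0, 0.708, 0.706, 0.0]
contact_force: [0.2, -0.4, -1.1]
finger_gap: 0.0881
finger_force: 0.0
clock: 22.38
ee_pos: [0.3803, 0.3264, 0.052]
orientation: [0.0, 0.708, 0.706, 0.0]
contact_force: [0.6, 0.4, 0.3]
finger_gap: 0.0881
finger_force: 0.0
```

```bash
python3 -m jog '[{"dx":0,"dy":0,"dz":0,"yaw":0,"claw":-1},{"dx":0,"dy":0,"dz":0,"yaw":0,"claw":-1},{"dx":0,"dy":0,"dz":0,"yaw":0,"claw":-1},{"dx":0,"dy":0,"dz":0,"yaw":0,"claw":-1},{"dx":0,"dy":0,"dz":0,"yaw":0,"claw":-1}]'
python3 -m jog '[{"dx":0,"dy":0,"dz":0,"yaw":0,"claw":-1},{"dx":0,"dy":0,"dz":0,"yaw":0,"claw":-1},{"dx":0,"dy":0,"dz":0,"yaw":0,"claw":-1}]'
python3 -m jog '[{"dx":0,"dy":0,"dz":-2,"yaw":0,"claw":-1},{"dx":0,"dy":0,"dz":-3,"yaw":0,"claw":-1},{"dx":0,"dy":0,"dz":-3,"yaw":0,"claw":-1},{"dx":0,"dy":0,"dz":-3,"yaw":0,"claw":-1},{"dx":0,"dy":0,"dz":-3,"yaw":0,"claw":-1}]'
```

```text
clock: 22.8
ee_pos: [0.3794, 0.3267, 0.0518]
orientation: [0.0, 0.707, 0.707, 0.0]
contact_force: [0.1, 0.3, 5.2]
finger_gap: 0.0573
finger_force: 30.1
clock: 23.05
ee_pos: [0.3794, 0.3267, 0.0518]
orientation: [0.0, 0.707, 0.707, 0.0]
contact_force: [-1.5, -1.1, 6.4]
finger_gap: 0.0572
finger_force: 30.0
clock: 23.47
ee_pos: [0.3788, 0.3264, 0.1925]
orientation: [-0.0, 0.707, 0.707, -0.001]
contact_force: [1.1, 0.6, -2.5]
finger_gap: 0.0573
finger_force: 30.0
```

```bash
python3 -m jog '[{"dx":-2.5,"dy":0.9,"dz":0,"yaw":0,"claw":-1},{"dx":-3.2,"dy":1.2,"dz":0,"yaw":0,"claw":-1},{"dx":-3.2,"dy":1.2,"dz":0,"yaw":0,"claw":-1},{"dx":-3.2,"dy":1.2,"dz":0,"yaw":0,"claw":-1},{"dx":-3.2,"dy":1.2,"dz":0,"yaw":0,"claw":-1}]'
python3 -m jog '[{"dx":-3.2,"dy":1.2,"dz":0,"yaw":0,"claw":-1},{"dx":-3.2,"dy":1.2,"dz":0,"yaw":0,"claw":-1},{"dx":-3.2,"dy":1.2,"dz":0,"yaw":0,"claw":-1},{"dx":-3.2,"dy":1.2,"dz":0,"yaw":0,"claw":-1},{"dx":-3.2,"dy":1.2,"dz":0,"yaw":0,"claw":-1}]'
python3 -m jog '[{"dx":-3.2,"dy":1.2,"dz":0,"yaw":0,"claw":-1},{"dx":-3.2,"dy":1.2,"dz":0,"yaw":0,"claw":-1},{"dx":-3.2,"dy":1.2,"dz":0,"yaw":0,"claw":-1},{"dx":-3.2,"dy":1.2,"dz":0,"yaw":0,"claw":-1},{"dx":-3.2,"dy":1.2,"dz":0,"yaw":0,"claw":-1}]'
python3 -m jog '[{"dx":0,"dy":0,"dz":0,"yaw":0,"claw":-1},{"dx":0,"dy":0,"dz":0,"yaw":0,"claw":-1}]'
```

```text
clock: 23.88
ee_pos: [0.4361, 0.1721, 0.1911]
orientation: [-0.0, 0.707, 0.707, -0.0]
contact_force: [0.2, -0.3, -2.1]
finger_gap: 0.057
finger_force: 30.0
clock: 24.3
ee_pos: [0.496, 0.0119, 0.191]
orientation: [-0.0, 0.707, 0.707, -0.0]
contact_force: [0.7, 0.8, -2.1]
finger_gap: 0.0573
finger_force: 30.0
clock: 24.72
ee_pos: [0.5559, -0.1481, 0.1908]
orientation: [-0.001, 0.708, 0.707, -0.0]
contact_force: [0.4, -0.2, -1.5]
finger_gap: 0.0572
finger_force: 30.0
clock: 24.88
ee_pos: [0.5557, -0.1477, 0.1903]
orientation: [-0.001, 0.708, 0.706, -0.0]
contact_force: [0.7, 0.3, -2.4]
finger_gap: 0.0574
finger_force: 30.0
```

```bash
python3 -m jog '[{"dx":-2.2,"dy":0.85,"dz":0,"yaw":0,"claw":-1},{"dx":-2.2,"dy":0.85,"dz":0,"yaw":0,"claw":-1},{"dx":-2.2,"dy":0.85,"dz":0,"yaw":0,"claw":-1},{"dx":-2.1,"dy":0.8,"dz":0,"yaw":0,"claw":-1},{"dx":0,"dy":0,"dz":0,"yaw":0,"claw":-1}]'
python3 -m jog '[{"dx":0,"dy":0,"dz":2.5,"yaw":0,"claw":-1},{"dx":0,"dy":0,"dz":2.5,"yaw":0,"claw":-1},{"dx":0,"dy":0,"dz":2.5,"yaw":0,"claw":-1},{"dx":0,"dy":0,"dz":2.5,"yaw":0,"claw":-1},{"dx":0,"dy":0,"dz":1.5,"yaw":0,"claw":-1}]'
python3 -m jog '[{"dx":0,"dy":0,"dz":0.9,"yaw":0,"claw":-1},{"dx":0,"dy":0,"dz":0.3,"yaw":0,"claw":-1},{"dx":0,"dy":0,"dz":0,"yaw":0,"claw":-1},{"dx":0,"dy":0,"dz":0,"yaw":0,"claw":-1}]'
```

```text
clock: 25.3
ee_pos: [0.5897, -0.2355, 0.1905]
orientation: [0.0, 0.708, 0.706, -0.0]
contact_force: [-0.0, 0.8, -1.1]
finger_gap: 0.0575
finger_force: 30.0
clock: 25.72
ee_pos: [0.588, -0.2311, 0.0736]
orientation: [-0.002, 0.707, 0.707, -0.0]
contact_force: [0.0, -0.0, -2.0]
finger_gap: 0.0575
finger_force: 30.0
clock: 26.05
ee_pos: [0.5897, -0.2334, 0.0654]
orientation: [0.001, 0.707, 0.707, 0.0]
contact_force: [0.6, -0.6, -1.4]
finger_gap: 0.0573
finger_force: 30.0
```

```bash
python3 -m jog '[{"dx":0,"dy":0,"dz":0.35,"yaw":0,"claw":-1},{"dx":0,"dy":0,"dz":0.35,"yaw":0,"claw":-1},{"dx":0,"dy":0,"dz":0.2,"yaw":0,"claw":-1},{"dx":0,"dy":0,"dz":0,"yaw":0,"claw":-1}]'; python3 -m jog '[{"dx":0,"dy":0,"dz":0.1,"yaw":0,"claw":-1},{"dx":0,"dy":0,"dz":0,"yaw":0,"claw":-1}]'; python3 -m jog '[{"dx":0,"dy":0,"dz":0.1,"yaw":0,"claw":-1},{"dx":0,"dy":0,"dz":0,"yaw":0,"claw":-1}]'
```

```text
clock: 26.38
ee_pos: [0.5892, -0.2336, 0.055]
orientation: [-0.0, 0.707, 0.707, -0.0]
contact_force: [-0.2, 0.7, -1.7]
finger_gap: 0.0571
finger_force: 30.0
clock: 26.55
ee_pos: [0.5893, -0.2337, 0.0549]
orientation: [0.0, 0.707, 0.707, -0.0]
contact_force: [-1.8, 0.6, 2.8]
finger_gap: 0.0576
finger_force: 30.0
clock: 26.72
ee_pos: [0.5893, -0.2337, 0.0548]
orientation: [0.0, 0.707, 0.707, 0.0]
contact_force: [-5.4, 1.8, 10.7]
finger_gap: 0.0577
finger_force: 30.0
```

```bash
python3 -m jog '[{"dx":0,"dy":0,"dz":-0.1,"yaw":0,"claw":1},{"dx":0,"dy":0,"dz":0,"yaw":0,"claw":1},{"dx":0,"dy":0,"dz":0,"yaw":0,"claw":1},{"dx":0,"dy":0,"dz":0,"yaw":0,"claw":1},{"dx":0,"dy":0,"dz":0,"yaw":0,"claw":1}]'
python3 -m jog '[{"dx":0,"dy":0,"dz":-2,"yaw":0,"claw":1},{"dx":0,"dy":0,"dz":-3,"yaw":0,"claw":1},{"dx":0,"dy":0,"dz":-3,"yaw":0,"claw":1},{"dx":0,"dy":0,"dz":-3,"yaw":0,"claw":1},{"dx":0,"dy":0,"dz":-4,"yaw":0,"claw":1}]'
python3 -m jog '[{"dx":2.9,"dy":-1.25,"dz":0,"yaw":0,"claw":1},{"dx":2.9,"dy":-1.25,"dz":0,"yaw":0,"claw":1},{"dx":2.9,"dy":-1.25,"dz":0,"yaw":0,"claw":1},{"dx":2.9,"dy":-1.25,"dz":0,"yaw":0,"claw":1},{"dx":2.9,"dy":-1.25,"dz":0,"yaw":0,"claw":1}]'
python3 -m jog '[{"dx":2.9,"dy":-1.25,"dz":0,"yaw":0,"claw":1},{"dx":2.9,"dy":-1.25,"dz":0,"yaw":0,"claw":1},{"dx":2.9,"dy":-1.25,"dz":0,"yaw":0,"claw":1},{"dx":0,"dy":0,"dz":0,"yaw":0,"claw":1},{"dx":0,"dy":0,"dz":0,"yaw":0,"claw":1}]'
python3 - <<'E'
from h import *
p=cams.camera_params("wrist");im=cams.get_image("wrist")
for k in blobs(im,"yellow"):
      a=cv2.contourArea(k)
      r=cv2.minAreaRect(ray(p,k[:,0],.087)[:,:2].astype(np.float32));print(a,k[:,0].mean(0).round(),np.round(r[0],3),np.round(r[1],3))
E
```

```text
clock: 27.13
ee_pos: [0.5893, -0.2336, 0.054]
orientation: [-0.0, 0.707, 0.707, -0.0]
contact_force: [-0.1, 0.7, 0.6]
finger_gap: 0.0875
finger_force: 0.0
clock: 27.55
ee_pos: [0.5886, -0.2332, 0.204]
orientation: [-0.002, 0.707, 0.707, -0.0]
contact_force: [0.4, -0.1, -0.6]
finger_gap: 0.0882
finger_force: 0.0
clock: 27.97
ee_pos: [0.5261, -0.0873, 0.2042]
orientation: [-0.0, 0.708, 0.707, 0.0]
contact_force: [0.9, 0.0, 1.0]
finger_gap: 0.0884
finger_force: 0.0
clock: 28.38
ee_pos: [0.4892, -0.0006, 0.2045]
orientation: [0.0, 0.707, 0.708, 0.0]
contact_force: [-0.1, -0.3, -0.2]
finger_gap: 0.0881
finger_force: 0.0
2070.0 [278. 205.] [0.489 0.001] [0.048 0.048]
71.5 [446.   3.] [0.614 0.159] [0.005 0.01 ]
758.5 [393.   7.] [0.571 0.154] [0.103 0.012]
```

```bash
python3 -m jog '[{"dx":0,"dy":0,"dz":2.5,"yaw":0,"claw":1},{"dx":0,"dy":0,"dz":2.5,"yaw":0,"claw":1},{"dx":0,"dy":0,"dz":2.5,"yaw":0,"claw":1},{"dx":0,"dy":0,"dz":0,"yaw":0,"claw":1},{"dx":0,"dy":0,"dz":0,"yaw":0,"claw":1}]'
python3 -m jog '[{"dx":0,"dy":0,"dz":2.5,"yaw":0,"claw":1},{"dx":0,"dy":0,"dz":2.5,"yaw":0,"claw":1},{"dx":0,"dy":0,"dz":2,"yaw":0,"claw":1},{"dx":0,"dy":0,"dz":1.1,"yaw":0,"claw":1},{"dx":0,"dy":0,"dz":0,"yaw":0,"claw":1}]'
python3 -m jog '[{"dx":0,"dy":0,"dz":0,"yaw":0,"claw":1}]'
```

```text
clock: 28.85
ee_pos: [0.4898, -0.0024, 0.1289]
orientation: [-0.001, 0.708, 0.706, -0.001]
contact_force: [0.6, 0.1, -0.0]
finger_gap: 0.0882
finger_force: 0.0
clock: 29.27
ee_pos: [0.4899, -0.0021, 0.0478]
orientation: [-0.0, 0.708, 0.707, -0.0]
contact_force: [-0.1, -0.4, 0.1]
finger_gap: 0.0881
finger_force: 0.0
clock: 29.35
ee_pos: [0.4905, -0.0021, 0.0493]
orientation: [0.001, 0.708, 0.707, 0.0]
contact_force: [0.2, 0.8, 1.1]
finger_gap: 0.0885
finger_force: 0.0
```

```bash
python3 -m jog '[{"dx":0.2,"dy":0,"dz":0,"yaw":0,"claw":1},{"dx":0,"dy":0,"dz":0,"yaw":0,"claw":-1},{"dx":0,"dy":0,"dz":0,"yaw":0,"claw":-1},{"dx":0,"dy":0,"dz":0,"yaw":0,"claw":-1},{"dx":0,"dy":0,"dz":0,"yaw":0,"claw":-1}]'
python3 -m jog '[{"dx":0,"dy":0,"dz":0,"yaw":0,"claw":-1},{"dx":0,"dy":0,"dz":0,"yaw":0,"claw":-1},{"dx":0,"dy":0,"dz":0,"yaw":0,"claw":-1},{"dx":0,"dy":0,"dz":0,"yaw":0,"claw":-1},{"dx":0,"dy":0,"dz":0,"yaw":0,"claw":-1}]'
python3 -m jog '[{"dx":0,"dy":0,"dz":-2,"yaw":0,"claw":-1},{"dx":0,"dy":0,"dz":-3,"yaw":0,"claw":-1},{"dx":0,"dy":0,"dz":-3,"yaw":0,"claw":-1},{"dx":0,"dy":0,"dz":-3,"yaw":0,"claw":-1},{"dx":0,"dy":0,"dz":-3,"yaw":0,"claw":-1}]'
```

```text
clock: 29.77
ee_pos: [0.4897, 0.0005, 0.0487]
orientation: [0.0, 0.707, 0.707, 0.0]
contact_force: [-0.3, -0.6, 0.9]
finger_gap: 0.0637
finger_force: 0.0
clock: 30.18
ee_pos: [0.4894, 0.0005, 0.0484]
orientation: [-0.0, 0.707, 0.707, -0.0]
contact_force: [-1.8, 0.6, 4.0]
finger_gap: 0.0535
finger_force: 30.0
clock: 30.6
ee_pos: [0.4892, 0.0006, 0.1895]
orientation: [-0.0, 0.707, 0.707, -0.0]
contact_force: [0.0, -0.7, -1.3]
finger_gap: 0.0535
finger_force: 30.0
```

```bash
python3 -m jog '[{"dx":2.6,"dy":1,"dz":0,"yaw":0,"claw":-1},{"dx":2.6,"dy":1,"dz":0,"yaw":0,"claw":-1},{"dx":2.6,"dy":1,"dz":0,"yaw":0,"claw":-1},{"dx":2.6,"dy":1,"dz":0,"yaw":0,"claw":-1},{"dx":2.6,"dy":1,"dz":0,"yaw":0,"claw":-1}]'
python3 -m jog '[{"dx":2.6,"dy":1,"dz":0,"yaw":0,"claw":-1},{"dx":2.6,"dy":1,"dz":0,"yaw":0,"claw":-1},{"dx":2.6,"dy":1,"dz":0,"yaw":0,"claw":-1},{"dx":2.6,"dy":1,"dz":0,"yaw":0,"claw":-1},{"dx":2.6,"dy":1,"dz":0,"yaw":0,"claw":-1}]'
python3 -m jog '[{"dx":2.4,"dy":1.1,"dz":0,"yaw":0,"claw":-1},{"dx":0,"dy":0,"dz":0,"yaw":0,"claw":-1},{"dx":0,"dy":0,"dz":0,"yaw":0,"claw":-1}]'
```

```text
clock: 31.02
ee_pos: [0.5399, 0.1318, 0.1879]
orientation: [-0.0, 0.708, 0.707, -0.0]
contact_force: [0.1, -0.1, -0.5]
finger_gap: 0.0531
finger_force: 30.0
clock: 31.43
ee_pos: [0.59, 0.2618, 0.1876]
orientation: [-0.0, 0.707, 0.707, -0.0]
contact_force: [0.7, -0.2, -0.5]
finger_gap: 0.0534
finger_force: 30.0
clock: 31.68
ee_pos: [0.6006, 0.2852, 0.187]
orientation: [-0.0, 0.707, 0.707, -0.001]
contact_force: [-1.0, -0.3, -1.8]
finger_gap: 0.0534
finger_force: 30.0
```

Contact is expected at 0.0514.

```bash
python3 -m jog '[{"dx":0,"dy":0,"dz":2.5,"yaw":0,"claw":-1},{"dx":0,"dy":0,"dz":2.5,"yaw":0,"claw":-1},{"dx":0,"dy":0,"dz":2.5,"yaw":0,"claw":-1},{"dx":0,"dy":0,"dz":2.5,"yaw":0,"claw":-1},{"dx":0,"dy":0,"dz":1.5,"yaw":0,"claw":-1}]'
python3 -m jog '[{"dx":0,"dy":0,"dz":0.9,"yaw":0,"claw":-1},{"dx":0,"dy":0,"dz":0.3,"yaw":0,"claw":-1},{"dx":0,"dy":0,"dz":0,"yaw":0,"claw":-1},{"dx":0,"dy":0,"dz":0,"yaw":0,"claw":-1}]'
```

```text
clock: 32.1
ee_pos: [0.5996, 0.2828, 0.0704]
orientation: [-0.001, 0.708, 0.706, -0.002]
contact_force: [-0.3, 0.1, -1.0]
finger_gap: 0.0533
finger_force: 30.0
clock: 32.43
ee_pos: [0.6013, 0.2842, 0.0624]
orientation: [0.0, 0.708, 0.707, 0.001]
contact_force: [-0.3, 0.7, -0.7]
finger_gap: 0.0534
finger_force: 30.0
```

```bash
python3 -m jog '[{"dx":0,"dy":0,"dz":0.35,"yaw":0,"claw":-1},{"dx":0,"dy":0,"dz":0.35,"yaw":0,"claw":-1},{"dx":0,"dy":0,"dz":0.25,"yaw":0,"claw":-1},{"dx":0,"dy":0,"dz":0,"yaw":0,"claw":-1}]'; python3 -m jog '[{"dx":0,"dy":0,"dz":0.1,"yaw":0,"claw":-1},{"dx":0,"dy":0,"dz":0,"yaw":0,"claw":-1}]'; python3 -m jog '[{"dx":0,"dy":0,"dz":0.1,"yaw":0,"claw":-1},{"dx":0,"dy":0,"dz":0,"yaw":0,"claw":-1}]'
```

```text
clock: 32.77
ee_pos: [0.6008, 0.2844, 0.0515]
orientation: [0.0, 0.707, 0.707, -0.0]
contact_force: [-0.1, -0.3, -1.3]
finger_gap: 0.0534
finger_force: 30.0
clock: 32.93
ee_pos: [0.6008, 0.2845, 0.0514]
orientation: [0.0, 0.707, 0.707, 0.0]
contact_force: [-2.2, -1.0, 3.8]
finger_gap: 0.0533
finger_force: 30.0
clock: 33.1
ee_pos: [0.6008, 0.2844, 0.0514]
orientation: [0.0, 0.707, 0.707, 0.0]
contact_force: [-4.3, -1.2, 10.2]
finger_gap: 0.0535
finger_force: 30.0
```

Release, rise, back off and check.

```bash
python3 -m jog '[{"dx":0,"dy":0,"dz":-0.1,"yaw":0,"claw":1},{"dx":0,"dy":0,"dz":0,"yaw":0,"claw":1},{"dx":0,"dy":0,"dz":0,"yaw":0,"claw":1},{"dx":0,"dy":0,"dz":0,"yaw":0,"claw":1},{"dx":0,"dy":0,"dz":0,"yaw":0,"claw":1}]'
python3 -m jog '[{"dx":0,"dy":0,"dz":-2,"yaw":0,"claw":1},{"dx":0,"dy":0,"dz":-3,"yaw":0,"claw":1},{"dx":0,"dy":0,"dz":-3,"yaw":0,"claw":1},{"dx":0,"dy":0,"dz":-4,"yaw":0,"claw":1},{"dx":0,"dy":0,"dz":-4,"yaw":0,"claw":1}]'
python3 -m jog '[{"dx":0,"dy":-3.5,"dz":0,"yaw":0,"claw":1},{"dx":0,"dy":-3.5,"dz":0,"yaw":0,"claw":1},{"dx":0,"dy":-3.5,"dz":0,"yaw":0,"claw":1},{"dx":0,"dy":-3.5,"dz":0,"yaw":0,"claw":1},{"dx":0,"dy":-3.5,"dz":0,"yaw":0,"claw":1}]'
python3 -m jog '[{"dx":0,"dy":0,"dz":0,"yaw":0,"claw":1},{"dx":0,"dy":0,"dz":0,"yaw":0,"claw":1},{"dx":0,"dy":0,"dz":0,"yaw":0,"claw":1}]'
python3 - <<'E'
from h import *
t=cams.get_image("top");s=cams.get_image("side")
cv2.imwrite("pics/fin_t.png",t);cv2.imwrite("pics/fin_s.png",s)
E
```

```text
clock: 33.52
ee_pos: [0.6008, 0.2844, 0.0505]
orientation: [-0.0, 0.707, 0.707, -0.0]
contact_force: [0.5, -0.2, 0.3]
finger_gap: 0.0843
finger_force: 0.0
clock: 33.93
ee_pos: [0.6003, 0.2843, 0.2118]
orientation: [-0.0, 0.707, 0.707, -0.001]
contact_force: [0.3, -0.1, 0.4]
finger_gap: 0.0884
finger_force: 0.0
clock: 34.35
ee_pos: [0.424, 0.2843, 0.2106]
orientation: [-0.0, 0.708, 0.707, -0.0]
contact_force: [0.5, 0.0, -0.1]
finger_gap: 0.0878
finger_force: 0.0
clock: 34.6
ee_pos: [0.4267, 0.2847, 0.211]
orientation: [0.0, 0.707, 0.707, 0.001]
contact_force: [1.0, -0.2, -0.0]
finger_gap: 0.0879
finger_force: 0.0
```

View pics/fin_t.png

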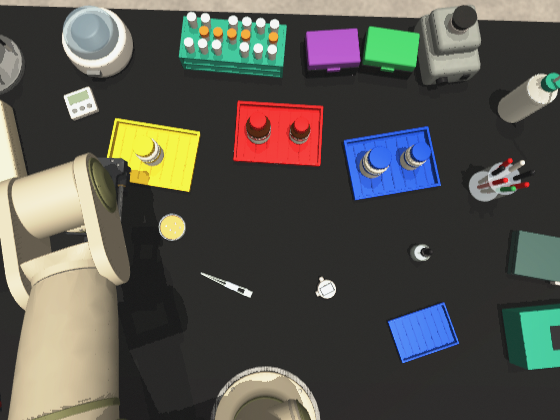

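View pics/fin_s.png

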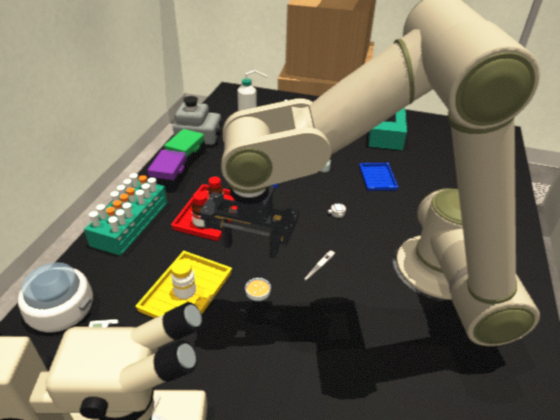

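The final views show all five upright in their trays: yellow at (150,153), red at (258,127) and (300,129), blue at (375,162) and (415,155). The Petri dish (172,227) and dropper (421,253) have not moved, and the arm is clear of everything.

```bash
python3 -c "
from rig import env
print(env.job_done())"
```

```text
the job is handed in; nothing more can be done
None
```

All five reagents stand upright in their matching trays, each set down with light contact and not dropped; the dropper and Petri dish were left untouched, and the job was handed in at about 35 s of the 122 s allowed.

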